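# Unbolt the blue chemical chest

### The arm

A 7-joint arm with a two-finger parallel gripper is mounted at the origin on the work surface. World frame = base frame: x ahead of the robot, y to its left, z up, the work surface at z = 0. Lengths are in mm, angles in degrees, forces in N, time in s.
With the tool pointing down it reaches from about 425 to 1025 mm from the base axis. Payload 3.6 kg.
Tool frame: the origin (TCP) lies midway between the tips of the shut fingers; the grasp point (between the pads) lies 19 mm behind it (ctrl.grip_depth is the distance from the TCP to the grasp point, in mm); z points along the fingers, y is the direction in which the jaws open and shut (so a half turn about z gives the same grasp; the last joint's range is limited). The gripper opens to 85 mm and grips with 20 to 120 N. Pads are 22 mm wide; open, the fingers measure 114 mm over their backs; the gripper's body (76 mm by 85 mm) begins 54 mm behind the grasp point. The pads swing forward as they close: fully open they stand 13 mm farther back than shut.
Start: joints at [60.132, 33.873, 2.773, 92.16, -1.908, 54.013, -1.931], TCP at [300.783, -659.666, 231.302] pointing down, gripper open.
Joint ranges: [-153.93, 153.93], [-27.13, 128.08], [-72.61, 78.16], [10.71, 143.7], [-87.88, 267.88], [4.46, 118.87], [-176.78, 176.78]. Speed limits (degrees/s): [147.25, 147.25, 180, 180, 180, 180, 180].

### API

Orientations are given as [roll, pitch, yaw] about the fixed x, y, z axes, in that order (R = Rz(yaw) Ry(pitch) Rx(roll)).
In Python, from workcell import sensors, viewer, job, nets, ctrl gives the robot as it stands.
- The arm moves only by the shell command python3 -m jog 'ROWS'. ROWS is JSON, a list of rows, each a list of 3 entries, a list of its own where there are three numbers: the shift along the tool's x, y, z in m, then the turn, a rotation vector about the tool's x, y, z in rad, then the gripper's target within -1 to 1 (fully open at 1, half-way at 0, shut at -1). In form: [[[x, y, z], [ax, ay, az], fingers], ...]. A call has exactly 10 rows; each row shifts and turns the pose as measured when the row begins, along the tool's axes as they then stand; what a row does not reach is not made up. A row lasts 1/12 s, in which the tool goes at most 41.7 mm and 7.16 degrees, less where a joint would pass 70% of its speed; a pose out of reach is approached as far as the arm can. A call with a gripper value outside its range is refused whole. The fingers move at their own pace and stop on an object; the grip force is fixed at half the most. Time passes only in rows, so rows that do not move let the fingers close, or fill a call up. It gives the time, the measured TCP pose, the force and the opening at its end, in the units of the state.
- sensors.state(): the state, without advancing time (a new reading comes with each control period).
- viewer.snapshot(name): name is "scene" or "side" or "wrist"; returns the picture (400x640x3 uint8, red, green, blue); there is no depth.
- viewer.camera_params(name): a dict with "fov_y" (degrees; the focal length in pixels is half the picture's height over the tangent of half this angle, whatever the lens; pixels are square), "cx", "cy" (the principal point, pixels), "rvec" (rotation vector, rad) and "tvec" (3), from world to camera coordinates, as OpenCV has them. Camera axes: x right, y down, z forward; pixel columns grow to the right and rows downward; lengths in mm; the calibration is good to about 2 mm. A picture is of the moment at which its call begins: read the wrist's pose just before it. camera_params takes no time and is no camera call; for the wrist camera it gives the pose at the moment of the call.
- job.job_done(): hands the job in, once; it reports no verdict.
Trained networks look in the newest picture that a camera, given by its name, has taken for a name from the list of things; names that differ only in an ending like _2 or _b are one class to them, and where a whole thing is asked for, a point or a joint stands for the part that bears it (a point fixed in the world has none). Each returns a list of dicts, best first, with "score" (0 to 1); they miss things now and then, are a little off and sometimes report something else, mostly with a low value. They report only what shows in the picture. A call takes as long as a camera call.
- nets.boxes_of(camera, name): "xy" ([column, row] in pixels, amid what is visible of it).
- nets.trace(camera, name): "pixels" (400x640 bool, what is visible of it) and "xy" ([column, row] in pixels, amid what is visible of it).
- nets.landmark_of(camera, name): "xy" ([column, row] in pixels: a listed point, or the origin of a listed thing).
The state is a dict: "clock": time; "q": joint angles; "joint_velocities": joint speeds; "joint_efforts": joint torques, N m; "tool_pos": TCP position; "eef_rot": TCP orientation; "wrist_force": force on the tool from outside, world axes, zero at the start; "wrist_torque": the same for the moment, N m; "gripper_width": opening from 0.0 (shut) to 1.0 (fully open).
Only numpy, scipy, OpenCV 4.12 (cv2) and the standard library are available. Lean on these libraries where they do the work, as an engineer would, in place of code of your own. Each camera call takes 0.05 s, during which the arm holds its last target. There are 200 camera calls.

### The job

Unbolt the blue chemical chest: hold its red spring catch down with one fingertip and, while it is held down, push the bolt's black tab with the other fingertip all the way towards the hinges. Then let go, so that the catch springs up and locks the bolt fully open. Leave the yellow chest's bolt and catch alone, and do not lift or shift any of the glassware and other things standing about.

Things in the scene. Friction and masses are not known exactly. Their poses are not given: they have to be found in the camera images.
- blue: blue steel chemical chest, fixed to the bench, 240 (x, depth) x 260 (y, width) x 140 mm high. Origin: centre of its underside; z up. Its +x side carries the two lid hinges; its -x side is the front with a white diamond. On the lid a brass slide bolt lies along chest x on the line y = -30 mm; its tip sits in the keeper on the fixed front strip. Beside it, on the line y = +30 mm, is the red spring catch.
- blue_tab_top (a point): centre of the top of the black upright push tab of the blue chest's bolt. The tab is 10 mm thick (chest x), 36 mm wide (chest y) and rises from 14 mm to 60 mm above the lid; this point is 60 mm above the lid and moves with the bolt. With the bolt shut it lies at chest x = -30, y = -30, z = 200 mm. The brass bar under it is 16 mm wide, with a brass toothed rack along its side (between tab and catch) up to 24 mm above the lid.
- blue_bolt (a joint): blue chest's bolt, m: 0 = shut, 0.042 = fully open at its end stop; grows as the bolt slides along chest +x (towards the hinges). Sliding it takes about 2 N. While the catch is up, its tooth sits in the rack and the bolt has only 2 mm of play; the tooth is clear of the rack only while the catch is down by more than 5 mm. If the catch comes up on the way the bolt stops at the next of the rack's gaps (every 14 mm); the last gap locks it open beyond 0.040.
- blue_pad_top (a point): centre of the top face of the blue chest's red catch plate, 100 mm (chest x) x 36 mm (chest y), smooth and flat; at rest it lies at chest x = -25, y = 30, z = 180 mm, i.e. 40 mm above the lid; moves straight down with the catch. The clear gap between the plate's edge and the tab's edge is 24 mm (centre lines 60 mm apart), and nothing within it stands higher than 24 mm above the lid, apart from the red link under the plate's +x end.
- blue_catch (a joint): blue chest's red spring catch, m: 0 = up, 0.008 = pressed fully down against its stop; grows as it is pressed straight down. It needs 4 N to start and 7.2 N at the bottom, and springs back up when let go.
- yellow: yellow steel chemical chest, fixed to the bench, 240 (x, depth) x 260 (y, width) x 140 mm high. Origin: centre of its underside; z up. Its +x side carries the two lid hinges; its -x side is the front with a white diamond. On the lid a brass slide bolt lies along chest x on the line y = -30 mm; its tip sits in the keeper on the fixed front strip. Beside it, on the line y = +30 mm, is the red spring catch.
- yellow_tab_top (a point): centre of the top of the black upright push tab of the yellow chest's bolt. The tab is 10 mm thick (chest x), 36 mm wide (chest y) and rises from 14 mm to 60 mm above the lid; this point is 60 mm above the lid and moves with the bolt. With the bolt shut it lies at chest x = -30, y = -30, z = 200 mm. The brass bar under it is 16 mm wide, with a brass toothed rack along its side (between tab and catch) up to 24 mm above the lid.
- yellow_bolt (a joint): yellow chest's bolt, m: 0 = shut, 0.042 = fully open at its end stop; grows as the bolt slides along chest +x (towards the hinges). Sliding it takes about 2 N. While the catch is up, its tooth sits in the rack and the bolt has only 2 mm of play; the tooth is clear of the rack only while the catch is down by more than 5 mm. If the catch comes up on the way the bolt stops at the next of the rack's gaps (every 14 mm); the last gap locks it open beyond 0.040.
- yellow_pad_top (a point): centre of the top face of the yellow chest's red catch plate, 100 mm (chest x) x 36 mm (chest y), smooth and flat; at rest it lies at chest x = -25, y = 30, z = 180 mm, i.e. 40 mm above the lid; moves straight down with the catch. The clear gap between the plate's edge and the tab's edge is 24 mm (centre lines 60 mm apart), and nothing within it stands higher than 24 mm above the lid, apart from the red link under the plate's +x end.
- yellow_catch (a joint): yellow chest's red spring catch, m: 0 = up, 0.008 = pressed fully down against its stop; grows as it is pressed straight down. It needs 4 N to start and 7.2 N at the bottom, and springs back up when let go.
- dropper: small amber jar with white cap, 32 mm across, 50 mm tall, standing on the blue chest's lid at the hinge side; origin at its base; not to be moved
- dish: closed glass dish, 60 mm across, 20 mm tall, lying on the yellow chest's lid; origin at its base; not to be moved
- amber: amber jar with black cap, 60 mm across, 110 mm tall, on the bench in front; origin at its base; not to be moved
- flask: conical glass flask, 84 mm across, 120 mm tall, on the bench at the back; origin at its base; not to be moved
- beaker: glass beaker, 68 mm across, 90 mm tall, on the bench at the right; origin at its base; not to be moved
- reagent: clear bottle with blue cap, 76 mm across, 150 mm tall, on the bench at the left; origin at its base; not to be moved
- weight: brass cylinder, 40 mm across, 40 mm tall, on the bench at the left; origin at its base; not to be moved

How it is judged (in metres and radians):
On the way, in this order (a step that is already met when the one before it is completed fails the run):
1. the blue chest's catch is held down with its bolt still shut (value of joint blue_catch above 0.005 m and value of joint blue_bolt below 0.006 m), for 0.1 s.
2. the blue chest's bolt is slid fully open while the catch is down (value of joint blue_bolt above 0.038 m and value of joint blue_catch above 0.004 m), for 0.05 s.
At the end, for the whole second after the job is handed in: The blue chest's bolt is open by more than 38 of its 42 mm and its catch has sprung up to within 2 mm of its rest, locking it there; the yellow chest's bolt is shut (under 4 mm) and its catch up (under 2 mm) (value of joint blue_bolt above 0.038 m and value of joint each of blue_catch, yellow_catch below 0.002 m and value of joint yellow_bolt below 0.004 m); the robot touches nothing.
It fails at once if the yellow chest's catch is pressed by more than 4 mm or its bolt slid by more than 4 mm (value of joint any of yellow_catch, yellow_bolt above 0.004 m).
It fails at once if any of the loose things (dropper, dish, amber, flask, beaker, reagent, weight) is lifted, carried or shifted by more than 25 mm, or tipped over (distance of any of dropper, dish, amber, flask, beaker, reagent, weight from where it was at the start of the episode above 0.025 m or angle between any of dropper, dish, amber, flask, beaker, reagent, weight's own z axis and vertical above 0.5 rad).
It also fails if it takes over 32 s, if anything falls off the work surface, if the arm or the gripper's body presses on something with over 40 N, if the wrist force passes 120 N, or if a joint passes its speed limit or range.

## Working session

There is one attempt and no reset: what is moved stays moved. The work goes in short steps, Python scripts to look and compute and a shell command to move; the robot and the scene stay as the last step left them, time stands still between calls to the robot, and variables do not carry over. Pictures are saved under pics/ and viewed, about 8 in all and at most 12, crops included, and the job is handed in when it is done.

```bash
mkdir -p pics; cat > h.py <<'E'
from workcell import sensors, viewer, job, nets, ctrl
import numpy as np, cv2
from scipy.spatial.transform import Rotation as R
def cam(n):
    p=viewer.camera_params(n); f=200/np.tan(np.radians(p['fov_y'])/2)
    K=np.array([[f,0,p['cx']],[0,f,p['cy']],[0,0,1]]); return K,np.array(p['rvec'],float),np.array(p['tvec'],float)
def ray(n,uv,c=None):
    K,r,t=c or cam(n); M=R.from_rotvec(r).as_matrix()
    d=M.T@np.linalg.inv(K)@[uv[0],uv[1],1]; return -M.T@t,d
def atz(n,uv,z):
    o,d=ray(n,uv); return o+d*(z-o[2])/d[2]
def snap(n,f):
    im=viewer.snapshot(n); cv2.imwrite('pics/'+f,im[:,:,::-1]); return im
E
python3 - <<'E'
from h import *
print(sensors.state())
ims=[]
for n in('scene','side'):
    ims.append(snap(n,n+'0.png'))
    print(n,cam(n))
    for k,z in(('blue_tab_top',200),('blue_pad_top',180),('blue',0),('yellow_tab_top',200),('yellow_pad_top',180),('dropper',140)):
        for r in nets.landmark_of(n,k)[:2]: print(n,k,round(r['score'],2),np.round(r['xy'],1),atz(n,r['xy'],z).round(0))
E
```

```text
{'clock': 0.0, 'q': array([60.13378766, 33.92601932,  2.76611254, 92.23747295, -1.90660885,
       54.01191799, -1.93158784]), 'joint_velocities': array([ 0.06541544, -0.00794674, -0.01391015,  0.00078346,  0.03427846,
        0.02772243,  0.01283864]), 'joint_efforts': array([-5.44292197e-04, -5.48687732e+01,  1.54668834e+00, -1.98123908e+01,
        9.46356333e-03,  8.79853527e-03,  2.10315801e-05]), 'tool_pos': array([ 300.42298238, -658.90771749,  230.12974148]), 'eef_rot': array([-1.79870877e+02,  7.69161847e-03,  2.45147604e+01]), 'wrist_force': array([-0.18605981, -0.27950531, -0.16986397]), 'wrist_torque': array([-0.00668336, -0.05451959,  0.00789334]), 'gripper_width': 1.0012007476323752}
scene (array([[444.91479641,   0.        , 318.76843539],
       [  0.        , 444.91479641, 201.78175135],
       [  0.        ,   0.        ,   1.        ]]), array([ 1.41231492,  2.19971716, -0.86465745]), array([ 227.05862967, -279.08097079, 1803.08972798]))
scene blue_tab_top 0.58 [382.1 205. ] [542. 200. 200.]
scene blue_tab_top 0.23 [350.8 245. ] [710. 172. 200.]
scene blue_pad_top 
[... 239 characters left out ...]
8. 153. 140.]
side (array([[433.39634351,   0.        , 317.72798824],
       [  0.        , 433.39634351, 194.34751888],
       [  0.        ,   0.        ,   1.        ]]), array([ 0.01723735, -2.9140699 ,  1.10338986]), array([ 582.57447494,  100.9548653 , 1445.75617526]))
side blue_tab_top 0.71 [327.6 238.5] [548. 203. 200.]
side blue_pad_top 0.61 [333.5 259.7] [532. 258. 180.]
side blue_pad_top 0.38 [323.2 285.4] [559. 335. 180.]
side blue 0.71 [321.5 286.3] [567. 236.   0.]
side blue 0.32 [335.2 125.7] [ 520. -515.    0.]
side yellow_tab_top 0.48 [331.7 126.4] [ 536. -269.  200.]
side yellow_pad_top 0.81 [326.8 141.8] [ 553. -212.  180.]
side dropper 0.73 [285.7 233.7] [671. 143. 140.]
```

```bash
python3 - <<'E'
import cv2,numpy as np
a=cv2.imread('pics/scene0.png');b=cv2.imread('pics/side0.png')
cv2.imwrite('pics/a.png',np.vstack([cv2.resize(a[110:310,180:480],(800,533),interpolation=2)]));cv2.imwrite('pics/b.png',b)
E
```

```text
(no output)
```

View pics/a.png

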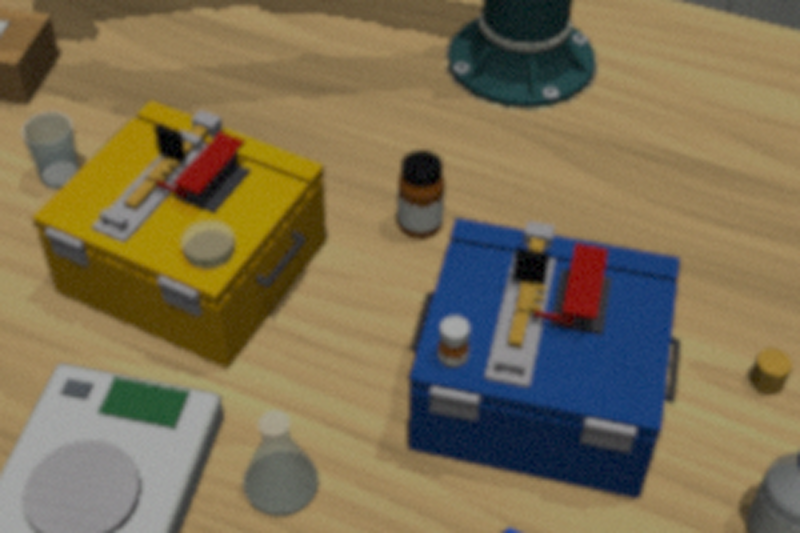

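View pics/b.png

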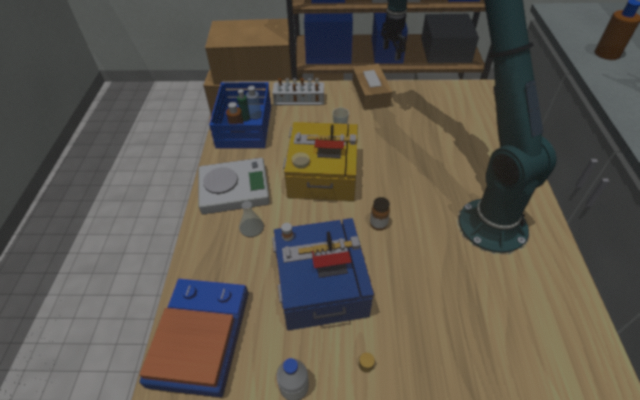

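The yellow chest is top-left and the blue chest lower-right in the scene picture. Its tab is at about (382,205), its pad at (400,214), and both bolts are shut. The nets agree with this. Blue sits at about (570,228) with yaw of about 15°. I'll move over it.

```bash
python3 -m jog '[[[0.02,-0.026,-0.018],[0,0,0],1],[[0.02,-0.026,-0.018],[0,0,0],1],[[0.022,-0.027,-0.018],[0,0,0],1],[[0.022,-0.027,-0.018],[0,0,0],1],[[0.022,-0.027,-0.018],[0,0,0],1],[[0.022,-0.027,-0.018],[0,0,0],1],[[0.022,-0.027,-0.018],[0,0,0],1],[[0.022,-0.027,-0.018],[0,0,0],1],[[0.022,-0.027,-0.018],[0,0,0],1],[[0.022,-0.027,-0.018],[0,0,0],1]]'
python3 -m jog '[[[0.025,-0.031,0],[0,0,0],1],[[0.025,-0.031,0],[0,0,0],1],[[0.025,-0.031,0],[0,0,0],1],[[0.025,-0.031,0],[0,0,0],1],[[0.025,-0.031,0],[0,0,0],1],[[0.025,-0.031,0],[0,0,0],1],[[0.025,-0.031,0],[0,0,0],1],[[0.025,-0.031,0],[0,0,0],1],[[0.025,-0.031,0],[0,0,0],1],[[0.025,-0.031,0],[0,0,0],1]]'
```

```text
clock: 1.53
tool_pos: [384.2, -320.0, 412.0]
eef_rot: [-179.8, 0.4, 23.5]
wrist_force: [0.6, 0.1, 0.5]
gripper_width: 1.002
clock: 2.37
tool_pos: [493.3, 80.0, 421.0]
eef_rot: [179.1, -0.5, 23.2]
wrist_force: [1.0, 0.3, 0.5]
gripper_width: 0.997
```

```bash
python3 -m jog '[[[0.02,-0.027,0.005],[0,0,0],0.05],[[0.02,-0.027,0.005],[0,0,0],0.05],[[0.02,-0.027,0.005],[0,0,0.03],0.05],[[0.02,-0.027,0.005],[0,0,0.03],0.05],[[0,0,0],[0.005,0,0.03],0.05],[[0,0,0],[0.005,0,0.03],0.05],[[0,0,0],[0,0,0.02],0.05],[[0,0,0],[0,0,0],0.05],[[0,0,0],[0,0,0],0.05],[[0,0,0],[0,0,0],0.05]]'
python3 - <<'E'
from h import *
s=sensors.state();print(s['tool_pos'],s['eef_rot'],s['gripper_width'],s['joint_velocities'].round(1))
n='wrist';im=snap(n,'w1.png');print(cam(n))
for k,z in(('blue_tab_top',200),('blue_pad_top',180),('blue',0),('dropper',140)):
    for r in nets.landmark_of(n,k)[:2]: print(n,k,round(r['score'],2),np.round(r['xy'],1),atz(n,r['xy'],z).round(1))
E
```

```text
clock: 3.2
tool_pos: [525.3, 230.5, 401.2]
eef_rot: [-179.9, -1.0, 15.8]
wrist_force: [0.1, -0.8, 0.8]
gripper_width: 0.521
[525.33387615 230.53466296 401.24492901] [-179.86768129   -1.00329791   15.80002754] 0.5212942761540004 [ 0.4 -0.3  0.2  0.2  0.1  0.2  0.2]
(array([[282.01092696,   0.        , 317.82908871],
       [  0.        , 282.01092696, 204.48553431],
       [  0.        ,   0.        ,   1.        ]]), array([-2.31234589,  1.74840205,  0.259579  ]), array([ 80.10759925, 459.34339539, 707.10193745]))
wrist blue_pad_top 0.94 [302.5 165.1] [537.8 255.8 180. ]
wrist blue 0.87 [325.8 142. ] [562.6 227.1   0. ]
wrist dropper 0.85 [402.6  91.4] [663.2 153.1 140. ]
```

View pics/w1.png

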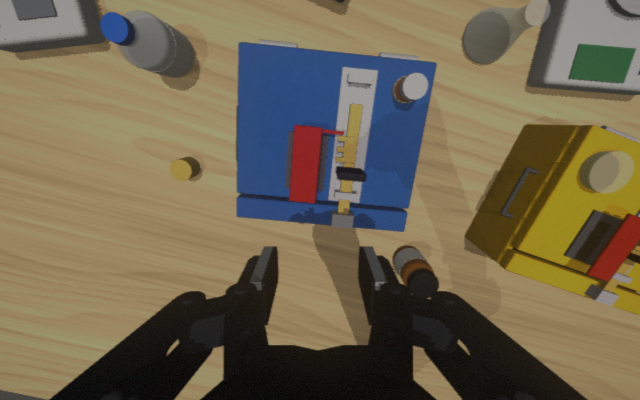

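```bash
python3 - <<'E'
from h import *
# uses current wrist pose (not moved since picture)
P=[atz('wrist',u,140)[:2] for u in((239,43),(435,63),(405,231),(237,217))]
Q=[atz('wrist',u,180)[:2] for u in((294,125),(322,127),(316,203),(289,201))]
T=[atz('wrist',u,200)[:2] for u in((336,167),(365,171.5))]
print('lid',np.round(P),'c',np.mean(P,0)); print('pad',np.round(Q),np.mean(Q,0)); print('tab',np.round(T),np.mean(T,0))
an=lambda v:np.degrees(np.arctan2(v[1],v[0]))
print([an(P[0]-P[3]),an(P[1]-P[2]),an(P[0]-P[1])-90,an(P[3]-P[2])-90],[an(Q[0]-Q[3]),an(Q[1]-Q[2])],an(T[0]-T[1])-90)
# fit lid from mask? chest pose fit with red-plate mask
im=cv2.imread('pics/w1.png').astype(int)
m=((im[:,:,2]>120)&(im[:,:,1]<60)&(im[:,:,0]<60)).astype(np.uint8);m[:,400:]=0
print(m.sum(),cv2.minAreaRect(np.argwhere(cv2.erode(m,np.ones((5,5))))[:,::-1].astype(np.float32)))
ys,xs=np.nonzero(cv2.morphologyEx(m,cv2.MORPH_OPEN,np.ones((9,9))))
W=np.array([atz('wrist',u,180)[:2] for u in zip(xs,ys)],np.float32)
print('red',cv2.minAreaRect(W),cv2.boxPoints(cv2.minAreaRect(W)).round(1).tolist())
E
```

```text
lid [[660. 375.]
 [707. 125.]
 [476.  78.]
 [427. 332.]] c [567.70393195 227.60036329]
pad [[583. 279.]
 [590. 245.]
 [493. 225.]
 [486. 261.]] [538.18789359 252.63046036]
tab [[550. 216.]
 [554. 180.]] [552.17956043 197.5751924 ]
[np.float64(10.469166925026022), np.float64(11.38810254832106), np.float64(10.538933288815144), np.float64(10.784500261263986)] [np.float64(10.50907175238466), np.float64(11.366490568253157)] 6.995698509875126
2014 ((304.903564453125, 163.85025024414062), (22.157833099365234, 71.2470474243164), 4.085616588592529)
red ((538.3527221679688, 253.2774658203125), (98.03148651123047, 33.754676818847656), 10.476635932922363) [[487.1000061035156, 261.0], [493.20001220703125, 227.8000030517578], [589.5999755859375, 245.60000610351562], [583.5, 278.79998779296875]]
```

```bash
python3 -m jog '[[[-0.007,0.005,0.02],[0,-0.008,0.045],0.05],[[-0.007,0.005,0.02],[0,-0.008,0.042],0.05],[[0,0,0.025],[0,0,0],0.05],[[0,0,0.025],[0,0,0],0.05],[[0,0,0.025],[0,0,0],0.05],[[0,0,0.025],[0,0,0],0.05],[[0,0,0.02],[0,0,0],0.05],[[0,0,0.01],[0,0,0],0.05],[[0,0,0],[0,0,0],0.05],[[0,0,0],[0,0,0],0.05]]'
python3 - <<'E'
from h import *
s=sensors.state();p=s['tool_pos'];print(p,s['eef_rot'],s['gripper_width'],s['wrist_force'])
y=np.radians(10.8);d=p[:2]-[568,227.5];print('chest',d[0]*np.cos(y)+d[1]*np.sin(y),-d[0]*np.sin(y)+d[1]*np.cos(y))
a=snap('wrist','w2.png')
for k,z in(('blue_tab_top',200),('blue_pad_top',180),('blue',0)):
    for r in nets.landmark_of('wrist',k)[:2]: print(k,round(r['score'],2),np.round(r['xy'],1),atz('wrist',r['xy'],z).round(1))
E
```

```text
clock: 4.28
tool_pos: [519.2, 217.7, 228.7]
eef_rot: [-179.7, -0.7, 10.3]
wrist_force: [0.5, 0.8, 0.4]
gripper_width: 0.52
[519.24342497 217.70614729 228.66639562] [-179.69445365   -0.65657993   10.34932074] 0.5197472354580888 [0.48271056 0.83201608 0.3699595 ]
chest -49.72814703610773 -0.484305527223281
blue_tab_top 0.72 [361.4 206.6] [545.8 195.  200. ]
blue_pad_top 0.65 [272.8 193.9] [538.2 254.8 180. ]
blue 0.58 [316.1 139.3] [568.6 231.3   0. ]
```

View pics/w2.png

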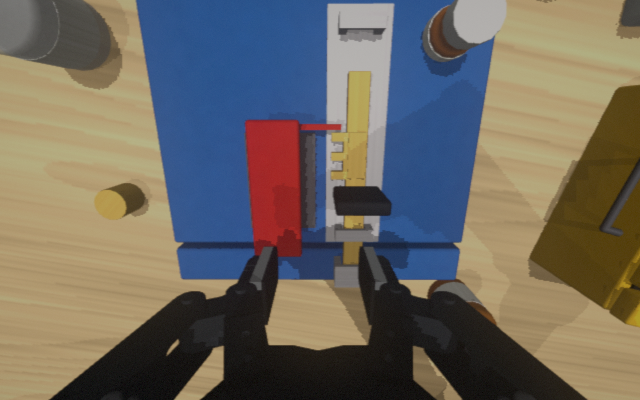

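```bash
python3 -m jog '[[[-0.004,-0.002,0],[0,-0.01,-0.008],0.05],[[-0.002,-0.001,0],[0,0,0],0.05],[[0,0,0.01],[0,0,0],0.05],[[0,0,0.01],[0,0,0],0.05],[[0,0,0.01],[0,0,0],0.05],[[0,0,0.01],[0,0,0],0.05],[[0,0,0.004],[0,0,0],0.05],[[0,0,0],[0,0,0],0.05],[[0,0,0],[0,0,0],0.05],[[0,0,0],[0,0,0],0.05]]'
python3 - <<'E'
from h import *
s=sensors.state();p=s['tool_pos'];print(p,s['eef_rot'],s['wrist_force'])
y=np.radians(10.8);d=p[:2]-[568,229];print('chest',d[0]*np.cos(y)+d[1]*np.sin(y),-d[0]*np.sin(y)+d[1]*np.cos(y))
snap('wrist','w3.png')
E
```

```text
clock: 5.32
tool_pos: [514.1, 221.5, 183.1]
eef_rot: [-179.6, -0.4, 10.9]
wrist_force: [0.9, -0.0, -0.4]
gripper_width: 0.525
[514.06572694 221.46490843 183.08444887] [-179.62301646   -0.39353464   10.87740185] [ 0.93024281 -0.03809152 -0.40579474]
chest -54.390884166164625 2.7046506027310127
```

View pics/w3.png

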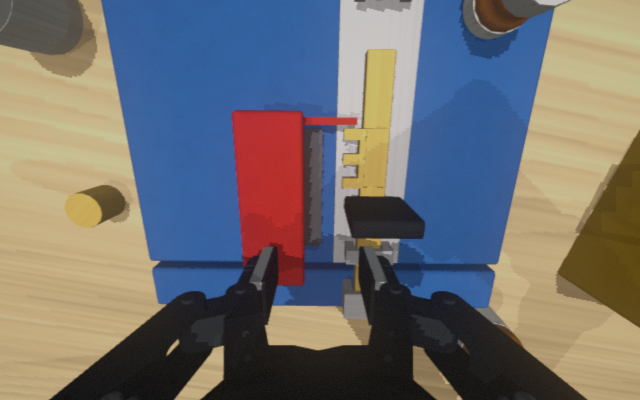

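Left fingertip is over the pad's front end (about (265,262) on the plate, columns 243–303). The right one stands in front of the tab (columns 345–422), a few mm left of its centre. I'll nudge it right and press.

```bash
python3 -m jog '[[[0,0.003,0],[0.004,-0.006,0],0.05],[[0,0.001,0.002],[0,0,0],0.05],[[0,0,0.002],[0,0,0],0.05],[[0,0,0.002],[0,0,0],0.05],[[0,0,0.002],[0,0,0],0.05],[[0,0,0.002],[0,0,0],0.05],[[0,0,0.002],[0,0,0],0.05],[[0,0,0],[0,0,0],0.05],[[0,0,0],[0,0,0],0.05],[[0,0,0],[0,0,0],0.05]]'

```

```text
clock: 6.2
tool_pos: [516.4, 217.6, 173.6]
eef_rot: [-179.4, -0.3, 10.8]
wrist_force: [-1.1, -1.2, 4.7]
gripper_width: 0.522
```

```bash
python3 -m jog '[[[0,0,0.002],[0,0,0],0.05],[[0,0,0.002],[0,0,0],0.05],[[0,0,0.002],[0,0,0],0.05],[[0,0,0.002],[0,0,0],0.05],[[0,0,0.001],[0,0,0],0.05],[[0,0,0],[0,0,0],0.05],[[0,0,0],[0,0,0],0.05],[[0,0,0],[0,0,0],0.05],[[0,0,0],[0,0,0],0.05],[[0,0,0],[0,0,0],0.05]]'
python3 - <<'E'
from h import *
s=sensors.state();print(s['wrist_force']);snap('wrist','w4.png')
E
```

```text
clock: 7.03
tool_pos: [516.5, 217.7, 172.6]
eef_rot: [-179.7, -0.4, 10.9]
wrist_force: [-1.5, -0.9, 5.0]
gripper_width: 0.526
[-1.51752742 -0.90343788  4.96738403]
```

View pics/w4.png

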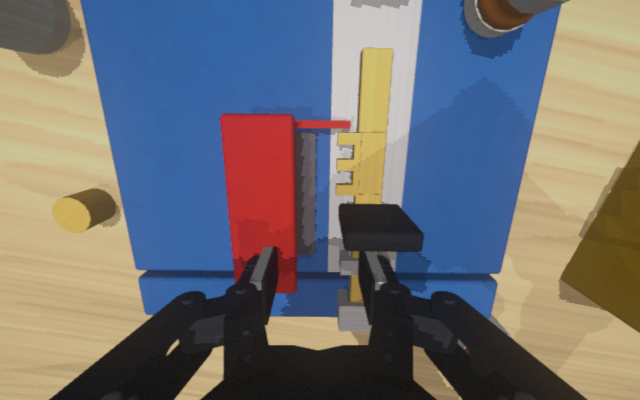

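```bash
python3 -m jog '[[[0,0,0.004],[0,0,0],0.05],[[0,0,0.004],[0,0,0],0.05],[[0,0,0.004],[0,0,0],0.05],[[0,0,0.004],[0,0,0],0.05],[[0,0,0.004],[0,0,0],0.05],[[0,0,0.004],[0,0,0],0.05],[[0,0,0.004],[0,0,0],0.05],[[0,0,0.004],[0,0,0],0.05],[[0,0,0.004],[0,0,0],0.05],[[0,0,0.004],[0,0,0],0.05]]'

```

```text
clock: 7.92
tool_pos: [516.4, 217.8, 169.3]
eef_rot: [179.2, -0.8, 11.0]
wrist_force: [-8.9, -6.5, 32.5]
gripper_width: 0.525
```

```bash
python3 -m jog '[[[0.002,0,0.002],[0,0,0],0.05],[[0.004,0,0.002],[0,0,0],0.05],[[0.005,0,0.002],[0,0,0],0.05],[[0.005,0,0.002],[0,0,0],0.05],[[0.005,0,0.002],[0,0,0],0.05],[[0.005,0,0.002],[0,0,0],0.05],[[0.005,0,0.002],[0,0,0],0.05],[[0.005,0,0.002],[0,0,0],0.05],[[0.005,0,0.002],[0,0,0],0.05],[[0.005,0,0.002],[0,0,0],0.05]]'

```

```text
clock: 8.75
tool_pos: [517.0, 217.7, 170.8]
eef_rot: [177.1, 3.9, 11.8]
wrist_force: [-11.2, -5.3, 26.6]
gripper_width: 0.525
```

```bash
python3 - <<'E'
from h import *
s=sensors.state();print(s['wrist_force'],s['wrist_torque']);snap('wrist','w5.png')
E
```

```text
[-11.18567573  -5.3341749   26.57570375] [-0.72110784  2.97093298  0.29460978]
```

View pics/w5.png

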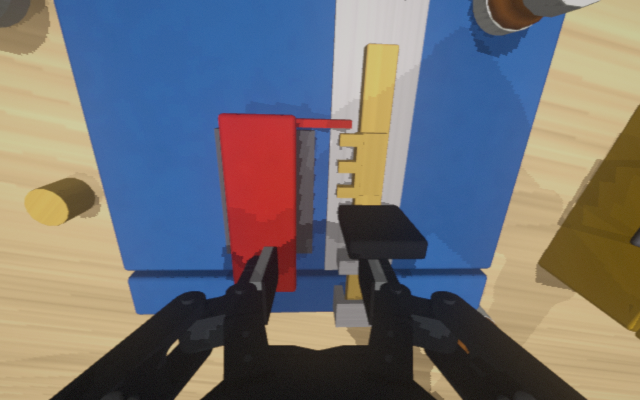

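The fingertip is sticking: about 26 N of load on the plate holds it by friction, so the tool tilted and the bolt didn't move. I'll level the tool and lower the load.

```bash
python3 -m jog '[[[0,0,0],[0.02,0.03,0],0.05],[[0,0,0],[0.02,0.03,0],0.05],[[0,0,0],[0.015,0.015,0.01],0.05],[[0,0,0],[0.01,0.01,0],0.05],[[0,0,0],[0.01,0.01,0],0.05],[[0,0,0],[0,0,0],0.05],[[0,0,0],[0,0,0],0.05],[[0,0,0],[0,0,0],0.05],[[0,0,0],[0,0,0],0.05],[[0,0,0],[0,0,0],0.05]]'

```

```text
clock: 9.63
tool_pos: [516.8, 218.0, 174.7]
eef_rot: [-178.6, -1.8, 11.5]
wrist_force: [-1.9, -1.2, 4.2]
gripper_width: 0.522
```

```bash
python3 -m jog '[[[0,0,0.003],[0,-0.015,0],0.05],[[0,0,0.003],[0,-0.01,0.005],0.05],[[0,0,0.003],[0,0,0],0.05],[[0,0,0.003],[0,0,0],0.05],[[0,0,0.003],[0,0,0],0.05],[[0,0,0.003],[0,0,0],0.05],[[0,0,0.0015],[0,0,0],0.05],[[0,0,0.0015],[0,0,0],0.05],[[0,0,0.0015],[0,0,0],0.05],[[0,0,0.0015],[0,0,0],0.05]]'

```

```text
clock: 10.47
tool_pos: [516.6, 218.0, 169.2]
eef_rot: [-179.4, -0.1, 11.4]
wrist_force: [-3.6, -3.8, 17.1]
gripper_width: 0.528
```

```bash
python3 -m jog '[[[0,0,0.0005],[0,0,0],0.05],[[0.002,0,0.0005],[0.001,0.002,0],0.05],[[0.004,0,0.001],[0.001,0.004,0],0.05],[[0.006,0,0.001],[0.001,0.004,0],0.05],[[0.006,0,0.001],[0.001,0.004,0],0.05],[[0.006,0,0.001],[0.001,0.004,0],0.05],[[0.006,0,0.001],[0.001,0.004,0],0.05],[[0.006,0,0.001],[0.001,0.004,0],0.05],[[0.006,0,0.001],[0.001,0.004,0],0.05],[[0.006,0,0.001],[0.001,0.004,0],0.05]]'

```

```text
clock: 11.3
tool_pos: [517.5, 218.1, 169.9]
eef_rot: [179.1, 3.5, 12.4]
wrist_force: [-12.8, -5.7, 25.4]
gripper_width: 0.522
```

```bash
python3 -m jog '[[[0,0,0],[0.005,0.025,0.005],0.05],[[0,0,0],[0.005,0.02,0.005],0.05],[[0,0,0],[0,0.01,0.005],0.05],[[0,0,0.0005],[0,0,0],0.05],[[0,0,0.001],[0,0,0],0.05],[[0,0,0.001],[0,0,0],0.05],[[0,0,0.001],[0,0,0],0.05],[[0,0,0.001],[0,0,0],0.05],[[0,0,0.001],[0,0,0],0.05],[[0,0,0.001],[0,0,0],0.05]]'

```

```text
clock: 12.13
tool_pos: [517.6, 218.3, 169.9]
eef_rot: [179.3, 0.3, 11.7]
wrist_force: [-3.2, -2.7, 11.9]
gripper_width: 0.527
```

```bash
python3 -m jog '[[[0.004,0,0.0005],[0.002,0.004,0.002],0.05],[[0.01,0,0.0005],[0.002,0.01,0.002],0.05],[[0.01,0,0.0005],[0.001,0.01,0.002],0.05],[[0.01,0,0.0005],[0.001,0.01,0.002],0.05],[[0.01,0,0.0005],[0.001,0.01,0.002],0.05],[[0.004,0,0.001],[0.001,0.004,0],0.05],[[0,0,0.001],[0,0,0],0.05],[[0,0,0.001],[0,0,0],0.05],[[0,0,0.001],[0,0,0],0.05],[[0,0,0.001],[0,0,0],0.05]]'
python3 - <<'E'
from h import *
s=sensors.state();print(s['wrist_force'],s['wrist_torque']);snap('wrist','w6.png')
E
```

```text
clock: 12.97
tool_pos: [523.1, 219.6, 170.7]
eef_rot: [178.0, 2.4, 11.9]
wrist_force: [-2.6, -2.3, 13.1]
gripper_width: 0.524
[-2.56467374 -2.25451972 13.05318186] [-0.26561212  0.69371304  0.02861484]
```

View pics/w6.png

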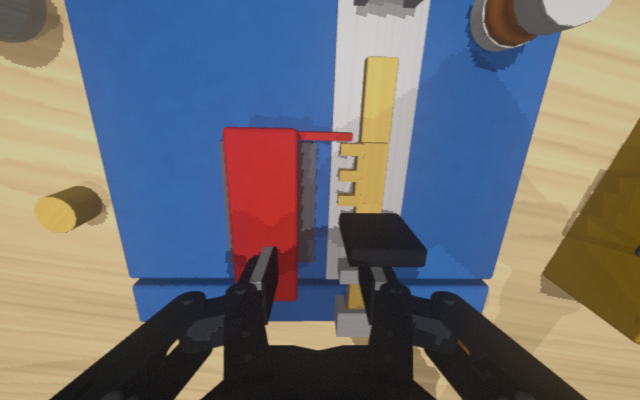

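It slid 5.5 mm and the finger is now at the tab (about (375,255)). I'll keep pushing, harder along x.

```bash
python3 -m jog '[[[0,0,0.0003],[0.01,0.02,0],0.05],[[0,0,0.0007],[0.01,0.015,0],0.05],[[0.006,0,0.0005],[0.002,0.006,0.001],0.05],[[0.014,0,0.0005],[0.002,0.014,0.002],0.05],[[0.014,0,0.0005],[0.002,0.014,0.002],0.05],[[0.014,0,0.0005],[0.002,0.014,0.002],0.05],[[0.014,0,0.0005],[0.002,0.014,0.002],0.05],[[0.014,0,0.0005],[0.002,0.014,0.002],0.05],[[0.014,0,0.0005],[0.002,0.014,0.002],0.05],[[0.014,0,0.0005],[0.002,0.014,0.002],0.05]]'

```

```text
clock: 13.85
tool_pos: [558.3, 228.0, 170.7]
eef_rot: [177.7, 2.4, 12.1]
wrist_force: [-18.4, -6.0, 26.6]
gripper_width: 0.524
```

```bash
python3 -m jog '[[[0,0,0.0003],[0.01,0.02,0.004],0.05],[[0,0,0.0007],[0.01,0.015,0.004],0.05],[[0.006,0,0.0005],[0.002,0.006,0.001],0.05],[[0.014,0,0.0005],[0.002,0.014,0.002],0.05],[[0.014,0,0.0005],[0.002,0.014,0.002],0.05],[[0.014,0,0.0005],[0.002,0.014,0.002],0.05],[[0.006,0,0.0005],[0.002,0.006,0.002],0.05],[[0.002,0,0.0007],[0,0,0],0.05],[[0.002,0,0.0007],[0,0,0],0.05],[[0.002,0,0.0007],[0,0,0],0.05]]'
python3 - <<'E'
from h import *
s=sensors.state();print(s['wrist_force'],s['wrist_torque']);snap('wrist','w7.png')
E
```

```text
clock: 14.68
tool_pos: [563.0, 229.5, 171.0]
eef_rot: [177.7, 3.7, 10.2]
wrist_force: [-6.0, -3.1, 14.2]
gripper_width: 0.522
[-6.04724043 -3.06560135 14.23996207] [-0.14679801  1.27656576 -0.35483825]
```

View pics/w7.png

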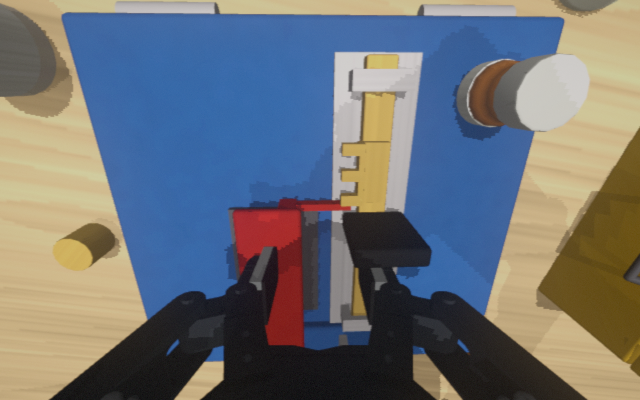

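```bash
python3 -m jog '[[[0,0,0.0003],[0.015,0.03,0.0],0.05],[[0,0,0.0007],[0.01,0.025,0.0],0.05],[[0.008,0,0.0005],[0.002,0.006,0],0.05],[[0.014,0,0.0005],[0.002,0.014,0.0],0.05],[[0.014,0,0.0005],[0.002,0.014,0.0],0.05],[[0.014,0,0.0005],[0.002,0.014,0.0],0.05],[[0.014,0,0.0005],[0.002,0.014,0],0.05],[[0.014,0,0.0005],[0.002,0.014,0],0.05],[[0.014,0,0.0005],[0.002,0.014,0],0.05],[[0.014,0,0.0005],[0.002,0.014,0],0.05]]'
python3 - <<'E'
from h import *
y=np.radians(10.8)
for n in('wrist','scene','side'):
    viewer.snapshot(n)
    for k,z in(('blue_tab_top',200),('blue_pad_top',172)):
        for r in nets.landmark_of(n,k)[:1]:
            w=atz(n,r['xy'],z);d=w[:2]-[568,229];print(n,k,round(r['score'],2),w.round(1),'chest',d[0]*np.cos(y)+d[1]*np.sin(y),-d[0]*np.sin(y)+d[1]*np.cos(y))
E
```

```text
clock: 15.57
tool_pos: [563.2, 229.5, 171.2]
eef_rot: [177.1, 7.2, 8.3]
wrist_force: [-27.0, -7.8, 34.4]
gripper_width: 0.521
wrist blue_tab_top 0.9 [585.3 200.  200. ] chest 11.51581667535904 -31.769997298491777
wrist blue_pad_top 0.66 [537.8 255.3 172. ] chest -24.744610148548464 31.540291856840582
scene blue_tab_top 0.59 [581.4 209.6 200. ] chest 9.573601289022925 -21.588143681770426
scene blue_pad_top 0.59 [550.3 254.2 172. ] chest -12.637696768592608 28.103654980462704
side blue_tab_top 0.81 [584.5 202.2 200. ] chest 11.15983864985415 -29.400402888881246
side blue_pad_top 0.7 [540.1 251.1 172. ] chest -23.25046181746525 26.905731407273496
```

The bolt reads about 41.5 mm and doesn't move under further push, so it's at its end stop with the catch down. I'll lift straight up now, then back off.

```bash
python3 -m jog '[[[0,0,-0.003],[0,0.01,0],0.05],[[0,0,-0.004],[0,0.01,0],0.05],[[0,0,-0.005],[0.005,0.01,0],0.05],[[0,0,-0.006],[0.005,0.01,0],0.05],[[-0.003,0,-0.008],[0,0,0],0.05],[[-0.008,0,-0.015],[0,0,0],0.05],[[-0.008,0,-0.02],[0,0,0],0.05],[[0,0,-0.03],[0,0,0],0.05],[[0,0,-0.03],[0,0,0],0.05],[[0,0,-0.03],[0,0,0],0.05]]'
python3 - <<'E'
from h import *
s=sensors.state();print(s['wrist_force'],s['tool_pos'])
y=np.radians(10.8)
for n in('wrist','scene','side'):
    im=viewer.snapshot(n)
    if n=='wrist': cv2.imwrite('pics/w8.png',im[:,:,::-1])
    for k,z in(('blue_tab_top',200),('blue_pad_top',180),('yellow_tab_top',200),('dropper',140)):
        for r in nets.landmark_of(n,k)[:1]:
            w=atz(n,r['xy'],z);d=w[:2]-[568,229];print(n,k,round(r['score'],2),w.round(1),'chest',d[0]*np.cos(y)+d[1]*np.sin(y),-d[0]*np.sin(y)+d[1]*np.cos(y))
E
```

```text
clock: 16.85
tool_pos: [547.2, 232.1, 324.3]
eef_rot: [177.4, 6.2, 8.4]
wrist_force: [0.2, 0.6, 0.5]
gripper_width: 0.526
[0.23093751 0.62423383 0.49137053] [547.15875158 232.10666457 324.26459156]
wrist blue_tab_top 0.81 [592.7 205.6 200. ] chest 19.89726624393261 -27.645219658600073
wrist blue_pad_top 0.86 [541.4 256.7 180. ] chest -20.962413935565067 32.242002731820946
wrist yellow_tab_top 0.72 [660.5 171.5 200. ] chest 80.10343774559058 -73.84860860058397
wrist dropper 0.69 [664.9 152.8 140. ] chest 80.91781250422346 -92.96649616929088
scene blue_tab_top 0.68 [586.8 206.8 200. ] chest 14.261941000083796 -25.354438646718968
scene blue_pad_top 0.61 [547.2 248.7 180. ] chest -16.71930703453223 23.20235235353022
scene yellow_tab_top 0.58 [ 536.5 -269.2  200. ] chest -124.33506096228113 -483.51005711253515
scene dropper 0.66 [658.1 157.1 140. ] chest 74.99794863998433 -87.50838480480621
side blue_tab_top 0.95 [589.6 204.6 200. ] chest 16.61511290164252 -28.04387695769183
side blue_pad_top 0.98 [532.9 255.3 180. ] chest -29.522676010002208 32.377350060619236
side dropper 0.59 [668.3 144.9 140. ] chest 82.73008522309472 -101.43068236484048
```

View pics/w8.png

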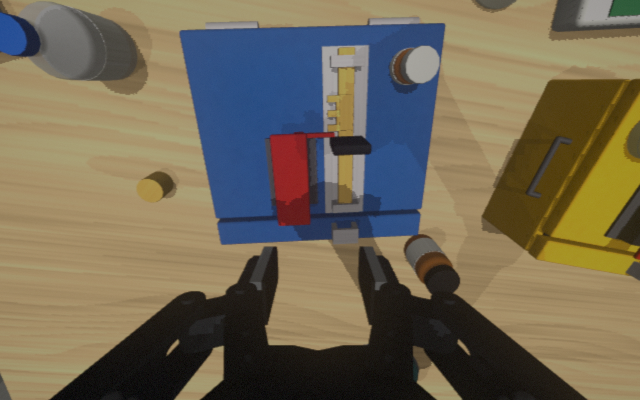

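```bash
python3 - <<'E'
from h import *
for n in('side','scene'):
    b=viewer.snapshot(n);a=cv2.imread(f'pics/{n}0.png')[:,:,::-1]
    K,r,t=cam(n);y=np.radians(10.8)
    u=[cv2.projectPoints(np.array([[537.8,254,z]],float),r,t,K,None)[0].ravel() for z in(180,172)]
    c=u[0].round().astype(int)
    out=[]
    for im in(a,b):
        m=((im[:,:,0]>90)&(im[:,:,1]<60)&(im[:,:,2]<60)).astype(float);w=np.zeros_like(m);w[c[1]-25:c[1]+25,c[0]-30:c[0]+30]=1;m*=w
        ys,xs=np.nonzero(m);out.append((len(xs),xs.mean().round(2),ys.min(),ys.mean().round(2)))
    print(n,out,'shift if down',(u[1]-u[0]).round(2))
    x=lambda im:np.argwhere((im.max(2)<45)[c[1]-45:c[1]+20,c[0]-40:c[0]+40]).mean(0)
E
```

```text
side [(376, np.float64(330.64), np.int64(252), np.float64(259.14)), (262, np.float64(325.34), np.int64(254), np.float64(260.13))] shift if down [-0.01  1.64]
scene [(330, np.float64(398.87), np.int64(202), np.float64(215.57)), (248, np.float64(398.54), np.int64(203), np.float64(218.52))] shift if down [-0.35  1.83]
```

```bash
python3 -m jog '[[[0,0,-0.03],[0,0,0],0.05],[[0,0,-0.03],[0,0,0],0.05],[[0,0.03,-0.02],[0,0,0],0.05],[[0,0.035,0],[0,0,0],0.05],[[0,0.035,0],[0,0,0],0.05],[[0,0.035,0],[0,0,0],0.05],[[0,0.035,0],[0,0,0],0.05],[[0,0.035,0],[0,0,0],0.05],[[0,0.035,0],[0,0,0],0.05],[[0,0.035,0],[0,0,0],0.05]]'
python3 - <<'E'
from h import *
y=np.radians(10.8);T=[]
for n in('side','scene'):
    b=viewer.snapshot(n);a=cv2.imread(f'pics/{n}0.png')[:,:,::-1]
    K,r,t=cam(n)
    c=cv2.projectPoints(np.array([[537.8,254,180]],float),r,t,K,None)[0].ravel().round().astype(int)
    A,B=[im[c[1]-50:c[1]+50,c[0]-75:c[0]+75] for im in(a,b)]
    T.append(np.hstack([cv2.resize(q,(400,266),interpolation=2) for q in(A,B)]))
    for im in(a,b):
        m=(im[:,:,0]>90)&(im[:,:,1]<60)&(im[:,:,2]<60);m[:c[1]-25]=0;m[c[1]+25:]=0;m[:,:c[0]-30]=0;m[:,c[0]+30:]=0
        ys,xs=np.nonzero(m);print(n,len(xs),xs.mean().round(2),ys.min(),ys.mean().round(2))
cv2.imwrite('pics/cmp.png',np.vstack(T)[:,:,::-1])
E
```

```text
clock: 18.53
tool_pos: [599.8, -30.5, 418.1]
eef_rot: [177.9, 6.0, 9.9]
wrist_force: [0.1, 0.1, -0.0]
gripper_width: 0.525
side 376 330.64 252 259.14
side 376 330.8 252 259.14
scene 330 398.87 202 215.57
scene 330 398.87 202 215.63
```

View pics/cmp.png

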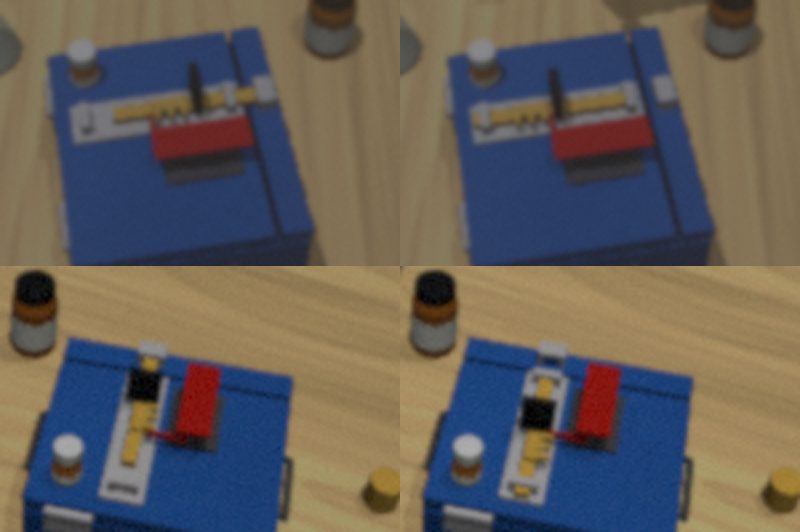

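The comparison shows the bolt drawn out of the keeper and the tab well back. The red plate is in exactly its starting place (same pixel counts and centroid within 0.2 px, where 8 mm down would shift it about 1.7 px). The jars nearby haven't moved and the arm is clear, so I'm handing in.

```bash
python3 -c "
from h import *
print(sensors.state()['joint_velocities'].round(1));print(job.job_done())"
```

```text
[-2.9 -0.4 -5.2  1.3 -4.1 -0.2 -2.3]
the job is handed in; nothing more can be done
None
```

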